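Set up the quick-stain line towards the drying rack

ROBOT

A 7-joint arm with a two-finger parallel gripper is mounted at the origin on the work surface. World frame = base frame: x ahead of the robot, y to its left, z up, the work surface at z = 0. Lengths are in m, angles in rad, forces in N, time in s.
With the tool pointing down it reaches from about 0.4 to 0.85 m from the base axis. Payload 4.5 kg.
Tool frame: the origin (TCP) lies between the finger pads; the fingertips stand 11 mm ahead of it and the grasp point (between the pads) lies 8 mm behind it (r.nose_length is the distance from the TCP to the fingertips, in m); z points along the fingers, y is the line along which they close (so a half turn about z gives the same grasp; the last joint's range is limited). The gripper opens to 88 mm and grips with 3 to 60 N. Pads are 18 mm wide; open, the fingers measure 123 mm over their backs; the gripper's body (75 mm by 187 mm) begins 45 mm behind the grasp point.
Start: joints at [1.208, 0.689, -0.195, 1.565, 0.157, 0.902, -0.215], TCP at [0.242, -0.576, 0.25] pointing down, gripper open.
Joint ranges: [-3.01, 3.01], [-0.46, 2.08], [-1.47, 1.51], [0.13, 2.56], [-1, 4.14], [0.04, 2.09], [-2.66, 2.66]. Speed limits (rad/s): [2.57, 2.57, 3.14, 3.14, 3.14, 3.14, 3.14].

INTERFACE

Orientations are given as a unit quaternion [x, y, z, w].
In Python, from plant import get_state, snapshot, camera_model, r gives the robot as it stands.
- The arm moves only by the shell command python3 -m inch 'ROWS' [FORCE]. ROWS is text: rows parted by semicolons, each of 7 numbers parted by spaces: the opening, from -1 (shut) to 1 (fully open), then the shift along the tool's x, y, z in m, then the turn, a rotation vector about the tool's x, y, z in rad. A call has 1 to 20 rows; each row shifts and turns the commanded pose from where the row before left it, along the tool's axes as they then stand; what a row does not reach is not made up. A row lasts 1/12 s, in which the tool goes at most 41.7 mm and 7.16 degrees, less where a joint would pass 70% of its speed; a pose out of reach is approached as far as the arm can. A call is refused whole if a number of a shift passes 0.0417 or a number of a turn 0.125, either way. A call with a gripper value outside its range is refused whole. The fingers move at their own pace and stop on an object; FORCE is the grip in N (left out, the last holds). Time passes only in rows, so rows that do not move let the fingers close. It gives the time, the measured TCP pose, the force, the opening and the grip force at its end, in the units of the state.
- get_state(): the state, without advancing time (a new reading comes with each control period).
- snapshot(name): name is "side" or "top"; returns (picture, depth): 400x640x3 uint8, red, green, blue; 400x640 float32, m along the optical axis (not along the pixel's ray), 0 where there is no reading.
- camera_model(name): a dict with "intrinsics" (3x3 intrinsics, pixels), "dist" ([k1, k2, p1, p2, k3] as OpenCV has them; the pictures are not rectified), "view" (4x4, takes a point from world to camera coordinates). Camera axes: x right, y down, z forward; pixel columns grow to the right and rows downward; lengths in m; the calibration is good to about 2 mm. A picture is of the moment at which its call begins. camera_model takes no time and is no camera call.
- r.finish_job(): hands the job in; it is judged then, once.
The state is a dict: "clock": time; "q": joint angles; "qd": joint speeds; "joint_torque": joint torques, N m; "tool_pos": TCP position; "eef_rot": TCP orientation; "contact_force": force on the tool from outside, world axes, zero at the start; "moment": the same for the moment, N m; "opening": opening from 0.0 (shut) to 1.0 (fully open); "finger_force": force on a finger pad.
Only numpy, scipy, OpenCV 4.12 (cv2) and the standard library are available. Lean on these libraries where they do the work, as an engineer would, in place of code of your own. Each camera call takes 0.05 s, during which the arm holds its last target. There are 200 camera calls.

TASK

Set up the quick-stain line: stand the four closed jars in the four-compartment tray, one in the middle of each compartment, so that the line runs towards the slide drying rack, with the green-capped fixative at the end farthest from the rack, the red stain next to it, the blue stain between the red and the rinse, and the white-capped rinse nearest the rack. Stand the yellow box of clean slides, upright as it is now, on the bench directly in front of the fixative's compartment (on the robot's side), just clear of the tray. Keep the jars upright and set them down gently without dropping them, and leave the timer, flask and oil bottle where they are.

Things in the scene. Friction and masses are not known exactly. Their poses are not given: they have to be found in the camera images.
- fix_jar_mid (a point): Fixative: pale green jar with green cap; closed staining jar, 98 high: round foot 56 dia (6 high), square body 42 x 42 from 6 to 68 above its foot, round knurled screw cap 48 dia from 73 to 98 above its foot; about 0.2 kg. The point is on its axis, half-way up (49 above its underside, 36 below the cap's mid-height); z up along the jar. Stands on the bench at the start.
- red_jar_mid (a point): Red stain: red jar with red cap; closed staining jar, 98 high: round foot 56 dia (6 high), square body 42 x 42 from 6 to 68 above its foot, round knurled screw cap 48 dia from 73 to 98 above its foot; about 0.2 kg. The point is on its axis, half-way up (49 above its underside, 36 below the cap's mid-height); z up along the jar. Stands on the bench at the start.
- blue_jar_mid (a point): Blue stain: dark blue jar with blue cap; closed staining jar, 98 high: round foot 56 dia (6 high), square body 42 x 42 from 6 to 68 above its foot, round knurled screw cap 48 dia from 73 to 98 above its foot; about 0.2 kg. The point is on its axis, half-way up (49 above its underside, 36 below the cap's mid-height); z up along the jar. Stands on the bench at the start.
- rinse_jar_mid (a point): Rinse: near-white, clear-looking jar with white cap; closed staining jar, 98 high: round foot 56 dia (6 high), square body 42 x 42 from 6 to 68 above its foot, round knurled screw cap 48 dia from 73 to 98 above its foot; about 0.2 kg. The point is on its axis, half-way up (49 above its underside, 36 below the cap's mid-height); z up along the jar. Stands on the bench at the start.
- slide_box_mid (a point): Box of clean slides: yellow plastic box, 82 long (its y), 32 thick (its x), 58 high (z), standing on its long narrow side on the bench; about 0.2 kg, does not open. The point is its centre, 29 above its underside.
- tray: Jar tray: shallow stainless tray fixed to the bench, 92 deep (its x) by 348 long (its y), walls and dividers 4 thick and 16 high, floor 4 above the bench. Three dividers make four compartments in a row along y, each about 84 x 82 inside, centred at y = -129, -43, +43, +129 and x = 0. Origin: centre of its underside. Its -x side faces the robot (turned by up to about 0.2 rad) and is the tray's front; +y is towards the robot's left.
- drying_rack: Slide drying rack: low white plastic rack fixed to the bench, 124 (its x) by 62 (its y), 36 high, with upright glass slides reaching 82 high; beside one end of the tray (left or right), its centre about 245 along the tray from the tray's centre. Origin: centre of its underside.
- timer: Black bench timer, 72 x 66 x 22 high, loose, beside the tray's other end. Origin: centre of its underside. To be left alone.
- flask: Glass conical flask, base 64 dia, 105 high, loose, to one side of the work. Origin: centre of its underside. To be left alone.
- oil_bottle: Small amber immersion-oil bottle with black dropper cap, 32 dia, 87 high, loose, to one side of the work. Origin: centre of its underside. To be left alone.
Mind the look-alikes: they are no part of the job. What is shaped like the part that bears slide_box_mid but purple is not meant.

How it is judged:
By the outcome, as a careful person would: the job done as asked, in the order asked, and still so for the second after the job is handed in, with the robot touching nothing.
It also fails if it takes over 109 s, if anything falls off the work surface, if the arm or the gripper's body presses on something with over 40 N, if the wrist force passes 120 N, or if a joint passes its speed limit or range.

## Working session

There is one attempt and no reset: what is moved stays moved. The work goes in short steps, Python scripts to look and compute and a shell command to move; the robot and the scene stay as the last step left them, time stands still between calls to the robot, and variables do not carry over. Pictures are saved under pics/ and viewed, at most 14 in all, crops included, and the job is handed in when it is done.

```bash
ls; mkdir -p pics
python3 - <<'E'
from plant import get_state, snapshot, camera_model, r
import cv2,numpy as np
for n in ("top","side"):
    p,d=snapshot(n); np.savez(f"{n}0.npz",p=p,d=d); cv2.imwrite(f"pics/{n}0.png",p[:,:,::-1])
    c=camera_model(n); print(n,np.round(c["intrinsics"],1).tolist(),c["dist"],np.round(c["view"],3).tolist())
s=get_state(); print({k:np.round(v,3).tolist() for k,v in s.items()}, r.nose_length)
E
```

```text
pics
top [[465.5, 0.0, 315.0], [0.0, 465.5, 201.5], [0.0, 0.0, 1.0]] [-0.09152845  0.          0.          0.          0.        ] [[0.009, -1.0, -0.008, 0.013], [-0.983, -0.007, -0.186, 0.5], [0.186, 0.01, -0.983, 1.46], [0.0, 0.0, 0.0, 1.0]]
side [[452.8, 0.0, 314.7], [0.0, 452.8, 204.0], [0.0, 0.0, 1.0]] [-0.02008276  0.          0.          0.          0.        ] [[-0.944, -0.329, -0.002, 0.476], [-0.24, 0.693, -0.68, 0.154], [0.225, -0.642, -0.733, 1.061], [0.0, 0.0, 0.0, 1.0]]
{'clock': 0.1, 'q': [1.208, 0.69, -0.194, 1.566, 0.157, 0.902, -0.215], 'qd': [0.001, -0.004, 0.0, -0.001, 0.0, -0.0, 0.002], 'joint_torque': [-0.003, -52.85, -1.271, -15.384, -0.053, 0.002, 0.0], 'tool_pos': [0.241, -0.576, 0.249], 'eef_rot': [0.98, 0.197, -0.0, -0.001], 'contact_force': [-0.159, 0.67, -0.084], 'moment': [0.047, -0.034, 0.007], 'finger_force': 0.0, 'opening': 1.0} 0.011
```

View pics/top0.png

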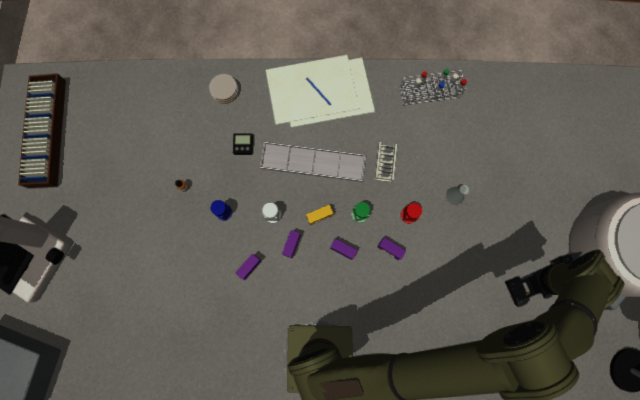

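View pics/side0.png

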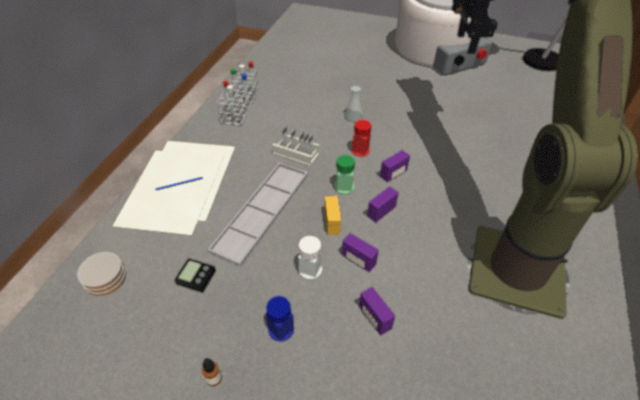

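Top: the tray spans (262,143)–(366,180), the rack is on the right at (386,162), and the timer is on the left at (243,144). From the left, the caps are blue (220,209), white (271,212), green (362,210) and red (412,212). The yellow box is at (320,214). So fixative goes in the left compartment, followed by red, blue and rinse towards the right.

```bash
cat > h.py <<'E'
from plant import get_state, snapshot, camera_model, r
import cv2,numpy as np
from scipy.spatial.transform import Rotation as R
def ray(n,px,z):
    c=camera_model(n); u=cv2.undistortPoints(np.float64(px).reshape(-1,1,2),c["intrinsics"],np.array(c["dist"])).reshape(-1,2)
    V=np.array(c["view"]); o=-V[:3,:3].T@V[:3,3]; d=np.c_[u,np.ones(len(u))]@V[:3,:3]
    return o+d*((z-o[2])/d[:,2])[:,None]
def cloud(n,d):
    c=camera_model(n); h,w=d.shape; v,u=np.mgrid[:h,:w]
    q=cv2.undistortPoints(np.float64(np.c_[u.ravel(),v.ravel()]).reshape(-1,1,2),c["intrinsics"],np.array(c["dist"])).reshape(-1,2)
    V=np.array(c["view"]); P=np.c_[q,np.ones(len(q))]*d.reshape(-1,1)
    return ((P-V[:3,3])@V[:3,:3]).reshape(h,w,3)
def go(x,y,z,yaw=None):
    """yaw = world angle of tool y (mod pi). prints shift in present tool axes"""
    s=get_state(); Rm=R.from_quat(s["eef_rot"]).as_matrix(); print("now",np.round(s["tool_pos"],4),"yawY",round(np.arctan2(Rm[1,1],Rm[0,1]),4),"tilt",np.round(Rm[:2,2],4),"t",s["clock"])
    print("shift tool",np.round(Rm.T@(np.array([x,y,z])-s["tool_pos"]),4))
E
cat > m.py <<'E'
from h import *
hsvr={"green":((50,90,40),(80,255,255)),"red":((0,150,60),(6,255,255)),"blue":((110,150,40),(130,255,255)),"yellow":((18,150,80),(32,255,255)),"white":((0,0,150),(179,40,255))}
win={"top":(190,440,180,250),"side":(240,400,90,350)}
for n in ("top","side"):
    f=np.load(n+"0.npz"); p,d=f["p"],f["d"]; W=cloud(n,d); hs=cv2.cvtColor(p,cv2.COLOR_RGB2HSV)
    a,b,c,e=win[n]; roi=np.zeros(d.shape,np.uint8); roi[c:e,a:b]=255
    for k,(lo,hi) in hsvr.items():
        m=cv2.inRange(hs,lo,hi)&roi; zt=.058 if k=="yellow" else .098
        t=(m>0)&(abs(W[...,2]-zt)<.008); v,u=np.nonzero(t)
        if len(u)==0: print(n,k,"none",m.sum()//255);continue
        px=np.c_[u,v]; (cc,rad)=cv2.minEnclosingCircle(px.astype(np.float32))
        P=ray(n,px,zt)
        rect=cv2.minAreaRect(P[:,:2].astype(np.float32))
        print(n,k,len(u),"zmed",round(float(np.median(W[t][:,2])),4),"rayplane",P.mean(0).round(4)[:2],"rect",np.round(rect[0],4),np.round(rect[1],4),round(rect[2],1),"circle",ray(n,[cc],zt)[0,:2].round(4))
# tray: contour
f=np.load("top0.npz");g=cv2.cvtColor(f["p"],cv2.COLOR_RGB2GRAY)
m=((g>105).astype(np.uint8)*255);m[:, :255]=0;m[:,372:]=0;m[:138]=0;m[186:]=0
m=cv2.morphologyEx(m,cv2.MORPH_CLOSE,np.ones((5,5)))
v,u=np.nonzero(m);P=ray("top",np.c_[u,v],.016)
rc=cv2.minAreaRect(P[:,:2].astype(np.float32));print("tray",rc,cv2.boxPoints(rc).round(4).tolist())
cv2.imwrite("pics/c1.png",np.hstack([cv2.resize(f["p"][135:190,250:400,::-1],None,fx=4,fy=4),cv2.cvtColor(cv2.resize(m[135:190,250:300],None,fx=4,fy=4),cv2.COLOR_GRAY2BGR)]))
W=cloud("top",f["d"])
for nm,(a,b,c,e) in {"rack":(374,400,138,184),"timer":(230,256,130,158)}.items():
    w=W[c:e,a:b].reshape(-1,3);w=w[w[:,2]>.012];print(nm,w[:,:2].min(0),w[:,:2].max(0))
E
python3 m.py
```

```text
top green 183 zmed 0.0977 rayplane [ 0.4663 -0.1289] rect [ 0.4663 -0.1293] [0.0441 0.0471] 45.2 circle [ 0.4665 -0.1289]
top red 188 zmed 0.0975 rayplane [ 0.4644 -0.2926] rect [ 0.4636 -0.2928] [0.044  0.0477] 88.4 circle [ 0.4634 -0.2912]
top blue 178 zmed 0.0973 rayplane [0.4693 0.3206] rect [0.4689 0.3211] [0.0464 0.0448] 64.3 circle [0.4688 0.3211]
top yellow 245 zmed 0.0574 rayplane [0.4579 0.0043] rect [0.4573 0.0039] [0.0333 0.0807] 23.3 circle [0.4568 0.0038]
top white 167 zmed 0.097 rayplane [0.4628 0.1573] rect [0.462  0.1567] [0.0445 0.0438] 1.4 circle [0.4629 0.1574]
side green 210 zmed 0.097 rayplane [ 0.4635 -0.1234] rect [ 0.4627 -0.1239] [0.0441 0.0545] 17.3 circle [ 0.4632 -0.1233]
side red 146 zmed 0.0975 rayplane [ 0.4619 -0.2872] rect [ 0.4606 -0.2853] [0.0424 0.0553] 15.7 circle [ 0.4611 -0.2868]
side blue 410 zmed 0.0987 rayplane [0.4664 0.3269] rect [0.4663 0.3273] [0.0432 0.0487] 21.4 circle [0.4661 0.3282]
side yellow 330 zmed 0.0574 rayplane [0.4552 0.0108] rect [0.4558 0.0098] [0.0317 0.0884] 23.2 circle [0.4559 0.0116]
side white 343 zmed 0.0974 rayplane [0.4616 0.1478] rect [ 0.499  -0.1312] [0.0473 0.6494] 7.5 circle [ 0.4836 -0.0743]
tray ((0.6494432687759399, 0.01707354187965393), (0.1548832654953003, 0.38066190481185913), 2.1136741638183594) [[0.5649999976158142, 0.20440000295639038], [0.5791000127792358, -0.17599999904632568], [0.7339000105857849, -0.17030000686645508], [0.7197999954223633, 0.210099995136261]]
rack [ 0.21999544 -0.2526135 ] [0.70601704 0.00263863]
timer [0.21999544 0.00263863] [0.74179578 0.30335699]
```

View pics/c1.png

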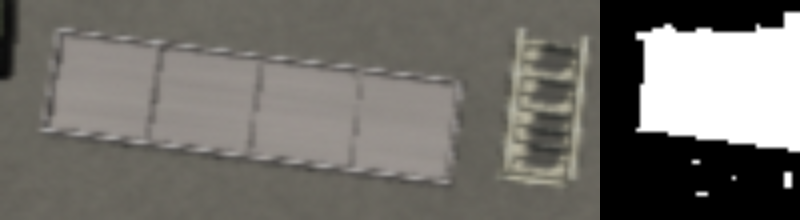

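The crop shows the tray rim corners at about (264,142), (365,154), (362,181) and (260,167). The floor is a paler, warmer grey than the bench.

Run:
```python
from h import *
px=np.array([(263.75,142.5),(365.5,154.5),(362.5,181.25),(260.5,167.5)])
P=ray("top",px,.016)[:,:2];print(P.round(4).tolist(),np.linalg.norm(P-np.roll(P,-1,0),axis=1).round(4),P.mean(0))
rs={}
for n,box in (("top",(255,372,138,188)),("side",(205,312,160,268))):
    p=np.load(n+"0.npz")["p"]; a,b,c,e=box
    g=cv2.cvtColor(p,cv2.COLOR_RGB2GRAY).astype(int)[c:e,a:b]
    t,m=cv2.threshold(cv2.GaussianBlur(g.astype(np.uint8),(3,3),0),0,255,cv2.THRESH_OTSU)
    k,l,st,_=cv2.connectedComponentsWithStats(m)
    for i in range(1,k):
        if st[i,4]<300: continue
        v,u=np.nonzero(l==i);Q=ray(n,np.c_[u+a,v+c],.004)[:,:2]
        rc=cv2.minAreaRect(Q.astype(np.float32));print(n,t,st[i,4],"mean",Q.mean(0).round(4),np.round(rc[0],4),np.round(rc[1],4),round(rc[2],2))
```

```text
[[0.708, 0.1932], [0.6678, -0.1516], [0.5751, -0.1404], [0.6202, 0.2014]] [0.3471 0.0934 0.3448 0.0882] [0.64277765 0.02564724]
top 122.0 2334 mean [0.6445 0.023 ] [0.6476 0.026 ] [0.3422 0.09  ] 82.73
side 168.0 811 mean [ 0.8158 -0.0321] [ 0.7919 -0.014 ] [0.0692 0.2345] 28.57
side 168.0 493 mean [ 0.6267 -0.1025] [ 0.6271 -0.1028] [0.0717 0.0768] 83.3
side 168.0 578 mean [ 0.6378 -0.0164] [ 0.6381 -0.0173] [0.0731 0.0783] 82.56
side 168.0 666 mean [0.649  0.0698] [0.6495 0.0689] [0.074  0.0782] 82.76
side 168.0 765 mean [0.6598 0.1548] [0.6605 0.154 ] [0.0742 0.078 ] 82.52
```

```bash
python3 -m inch '1 0 0 0 0 0 -0.116; 1 0 0 0 0 0 -0.116; 1 0 0 0 0 0 -0.116; 1 0 0 0 0 0 -0.116; 1 0 0 0 0 0 -0.116; 1 0 0 0 0 0 -0.116; 1 0 0 0 0 0 -0.116; 1 0 0 0 0 0 -0.116; 1 0 0 0 0 0 -0.116; 1 0.03 0.01 0 0 0 0; 1 0.036 0.0126 0.003 0 0 0; 1 0.036 0.0126 0.003 0 0 0; 1 0.036 0.0126 0.003 0 0 0; 1 0.036 0.0126 0.003 0 0 0; 1 0.036 0.0126 0.003 0 0 0; 1 0.036 0.0126 0.003 0 0 0; 1 0.036 0.0126 0.003 0 0 0; 1 0.036 0.0126 0.003 0 0 0; 1 0 0 0 0 0 0' 40; python3 -c "
from h import *
go(.466,-.128,.081);print(get_state()['q'])"
```

```text
clock: 1.68
tool_pos: [0.397, -0.2671, 0.2258]
eef_rot: [0.747, 0.665, 0.003, -0.001]
contact_force: [-0.3, -0.3, -0.4]
opening: 0.998
finger_force: 0.0
now [ 0.397  -0.2671  0.2258] yawY -0.1166 tilt [0.0031 0.0047] t 1.6833
shift tool [0.1455 0.052  0.1457]
[ 0.7921049   0.56644749 -0.45361984  2.01437016  0.39255237  0.64437318
 -0.03413317]
```

```bash
python3 -m inch '1 0.036 0.013 0 0 0 0.012; 1 0.036 0.013 0 0 0 0; 1 0.036 0.013 0 0 0 0; 1 0.036 0.013 0.01 0 0 0; 1 0 0 0.02 0 0 0; 1 0 0 0 0 0 0; 1 0 0 0 0 0 0'
python3 - <<'E'
from h import *
go(.466,-.128,.081)
for n in ("top","side"):
    p,d=snapshot(n);cv2.imwrite(f"pics/{n}1.png",p[:,:,::-1])
E
python3 -c "
import cv2,numpy as np
a=cv2.imread('pics/top1.png')[150:270,270:450];b=cv2.imread('pics/side1.png')[80:240,280:440]
cv2.imwrite('pics/c2.png',np.hstack([cv2.resize(a,(400,267)),cv2.resize(b,(267,267))]))"
```

```text
clock: 2.27
tool_pos: [0.4628, -0.1406, 0.195]
eef_rot: [0.755, 0.655, -0.002, -0.001]
contact_force: [-0.2, -0.4, -0.3]
opening: 1.001
finger_force: 0.0
now [ 0.4628 -0.1406  0.195 ] yawY -0.1418 tilt [-0.0037 -0.0004] t 2.2667
shift tool [0.013  0.0018 0.114 ]
```

View pics/c2.png

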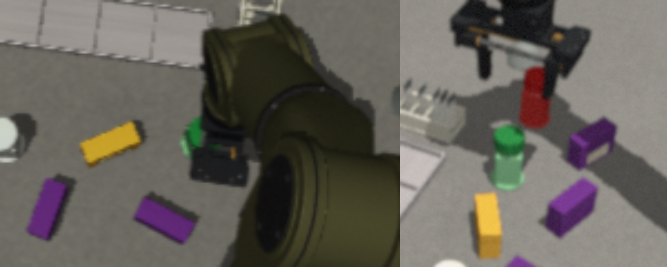

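The gripper is above the green jar, which the side crop shows just below the fingers. I'll shift over and descend.

```bash
python3 -m inch '1 0.013 0.0015 0.01 0 0 -0.012; 1 0 0 0.025 0 0 0; 1 0 0 0.03 0 0 0; 1 0 0 0.025 0 0 0; 1 0 0 0.014 0 0 0; 1 0 0 0.01 0 0 0; 1 0 0 0 0 0 0; 1 0 0 0 0 0 0'; python3 -c "
from h import *
go(.466,-.128,.081)"
```

```text
clock: 3.03
tool_pos: [0.4673, -0.1288, 0.0821]
eef_rot: [0.752, 0.659, -0.0, 0.0]
contact_force: [-0.3, 0.6, -0.8]
opening: 1.004
finger_force: 0.0
now [ 0.4673 -0.1288  0.0821] yawY -0.1323 tilt [-0.     -0.0008] t 3.0333
shift tool [ 0.0006 -0.0014  0.0011]
```

Good. Now close, then lift.

```bash
python3 -m inch '-1 0 0 0 0 0 0; -1 0 0 0 0 0 0; -1 0 0 0 0 0 0; -1 0 0 0 0 0 0; -1 0 0 0 0 0 0; -1 0 0 0 0 0 0; -1 0 0 0 0 0 0; -1 0 0 0 0 0 0' 30; python3 -m inch '-1 0 0 -0.015 0 0 0; -1 0 0 -0.025 0 0 0; -1 0 0 -0.035 0 0 0; -1 0 0 -0.035 0 0 0; -1 0 0 -0.015 0 0 0; -1 0 0 0 0 0 0';python3 -c "
from h import *
go(.6601,.1534,.0865)"
```

```text
clock: 3.7
tool_pos: [0.467, -0.1275, 0.0818]
eef_rot: [0.752, 0.66, -0.0, -0.0]
contact_force: [-1.2, -0.2, 3.2]
opening: 0.538
finger_force: 30.0
clock: 4.2
tool_pos: [0.4694, -0.1277, 0.2096]
eef_rot: [0.752, 0.659, 0.002, 0.003]
contact_force: [0.3, -0.7, -2.9]
opening: 0.538
finger_force: 30.0
now [ 0.4694 -0.1277  0.2096] yawY -0.1306 tilt [ 0.0067 -0.001 ] t 4.2
shift tool [0.3036 0.1516 0.1241]
```

```bash
python3 -m inch '-1 0.017 0.0086 0 0 0 0; -1 0.03 0.015 0 0 0 0; -1 0.034 0.017 0 0 0 0; -1 0.034 0.017 0 0 0 0; -1 0.034 0.017 0 0 0 0; -1 0.034 0.017 0 0 0 0; -1 0.034 0.017 0 0 0 0; -1 0.034 0.017 0 0 0 0; -1 0.03 0.015 0 0 0 0; -1 0.017 0.0086 0 0 0 0; -1 0.006 0.003 0 0 0 0; -1 0 0 0 0 0 0; -1 0 0 0 0 0 0';python3 -c "
from h import *
go(.6601,.1534,.0865)"
```

```text
clock: 5.28
tool_pos: [0.6566, 0.1526, 0.2047]
eef_rot: [0.752, 0.66, -0.002, 0.0]
contact_force: [-0.1, -0.3, -2.2]
opening: 0.535
finger_force: 30.0
now [0.6566 0.1526 0.2047] yawY -0.1303 tilt [-0.0033 -0.003 ] t 5.2833
shift tool [0.0016 0.0037 0.1182]
```

```bash
python3 -m inch '-1 0.0016 0.0035 0.01 0 0 0; -1 0 0 0.025 0 0 0; -1 0 0 0.03 0 0 0; -1 0 0 0.02 0 0 0; -1 0 0 0.012 0 0 0; -1 0 0 0.008 0 0 0; -1 0 0 0 0 0 0; -1 0 0 0 0 0 0';python3 - <<'E'
from h import *
go(.6601,.1534,.0865)
p,d=snapshot("side");cv2.imwrite("pics/c3.png",cv2.resize(p[140:330,160:420,::-1],None,fx=2.5,fy=2.5))
E
```

```text
clock: 5.95
tool_pos: [0.6619, 0.155, 0.1022]
eef_rot: [0.752, 0.659, 0.0, 0.0]
contact_force: [0.3, 0.2, -2.0]
opening: 0.539
finger_force: 30.0
now [0.6619 0.155  0.1022] yawY -0.1306 tilt [0.0009 0.0001] t 5.95
shift tool [-0.0019 -0.0016  0.0157]
```

View pics/c3.png

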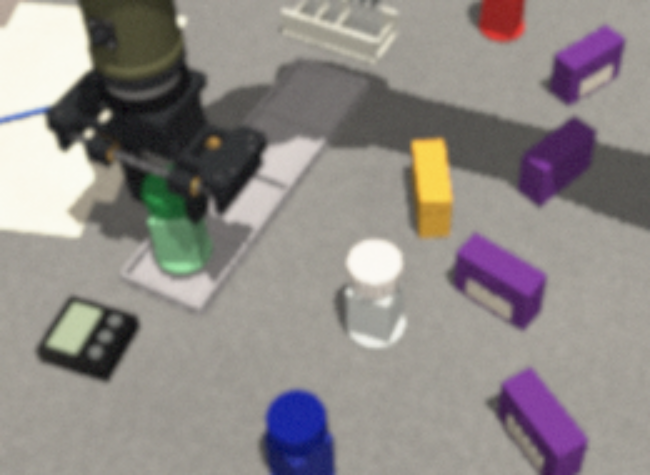

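The green jar hangs about 15 mm above the middle of the left compartment. I'll lower it slowly.

```bash
python3 -m inch '-1 -0.002 -0.0015 0.004 0 0 0; -1 0 0 0.004 0 0 0; -1 0 0 0.004 0 0 0; -1 0 0 0.002 0 0 0; -1 0 0 0.001 0 0 0; -1 0 0 0.001 0 0 0; -1 0 0 0 0 0 0'
```

```text
clock: 6.58
tool_pos: [0.6596, 0.1539, 0.086]
eef_rot: [0.751, 0.66, 0.0, -0.0]
contact_force: [-0.8, -0.2, -1.5]
opening: 0.537
finger_force: 30.0
```

```bash
python3 -m inch '-1 0 0 0.0006 0 0 0; -1 0 0 0.0006 0 0 0; -1 0 0 0 0 0 0'
```

```text
clock: 6.83
tool_pos: [0.6597, 0.154, 0.0859]
eef_rot: [0.751, 0.66, 0.0, 0.0]
contact_force: [-3.5, -0.5, 7.0]
opening: 0.532
finger_force: 30.0
```

Seated. Release, rise, then head for red.

```bash
python3 -m inch '0.2 0 0 0 0 0 0; 1 0 0 0 0 0 0; 1 0 0 0 0 0 0; 1 0 0 0 0 0 0; 1 0 0 -0.01 0 0 0; 1 0 0 -0.02 0 0 0; 1 0 0 -0.03 0 0 0; 1 0 0 -0.03 0 0 0; 1 0 0 -0.02 0 0 0; 1 0 0 0 0 0 0'; python3 -c "
from h import *
go(.4635,-.292,.0815)"
```

```text
clock: 7.67
tool_pos: [0.6628, 0.155, 0.2006]
eef_rot: [0.752, 0.659, 0.005, 0.002]
contact_force: [0.1, 0.1, -0.9]
opening: 1.001
finger_force: 0.0
now [0.6628 0.155  0.2006] yawY -0.1305 tilt [0.0097 0.0035] t 7.6667
shift tool [-0.4696 -0.1405  0.1156]
```

```bash
python3 -m inch '1 -0.018 -0.0054 0 0 0 0; 1 -0.035 -0.0105 0 0 0 0; 1 -0.038 -0.0114 0 0 0 0; 1 -0.038 -0.0114 0 0 0 0; 1 -0.038 -0.0114 0 0 0 0; 1 -0.038 -0.0114 0 0 0 0; 1 -0.038 -0.0114 0 0 0 0; 1 -0.038 -0.0114 0 0 0 0; 1 -0.038 -0.0114 0 0 0 0; 1 -0.038 -0.0114 0 0 0 0; 1 -0.038 -0.0114 0 0 0 0; 1 -0.038 -0.0114 0 0 0 0; 1 -0.028 -0.008 0 0 0 0; 1 -0.014 -0.004 0 0 0 0; 1 0 0 0 0 0 0; 1 0 0 0 0 0 0'; python3 -c "
from h import *
go(.4635,-.292,.0815)"
```

```text
clock: 9.0
tool_pos: [0.4571, -0.2992, 0.1943]
eef_rot: [0.752, 0.659, 0.0, -0.0]
contact_force: [0.7, 0.9, 0.1]
opening: 0.999
finger_force: 0.0
now [ 0.4571 -0.2992  0.1943] yawY -0.1317 tilt [0.     0.0005] t 9.0
shift tool [0.0079 0.0054 0.1128]
```

```bash
python3 -m inch '1 0.008 0.0055 0.01 0 0 0; 1 0 0 0.025 0 0 0; 1 0 0 0.03 0 0 0; 1 0 0 0.025 0 0 0; 1 0 0 0.014 0 0 0; 1 0 0 0.009 0 0 0; 1 0 0 0 0 0 0; 1 0 0 0 0 0 0'; python3 -c "
from h import *
go(.4635,-.292,.0815)"
```

```text
clock: 9.67
tool_pos: [0.4649, -0.29, 0.0814]
eef_rot: [0.751, 0.661, 0.0, -0.0]
contact_force: [0.3, -0.7, 0.6]
opening: 1.0
finger_force: 0.0
now [ 0.4649 -0.29    0.0814] yawY -0.1274 tilt [0.0003 0.0009] t 9.6667
shift tool [-0.0021 -0.0012 -0.0001]
```

```bash
python3 -m inch '-1 -0.002 -0.001 0 0 0 0; -1 0 0 0 0 0 0; -1 0 0 0 0 0 0; -1 0 0 0 0 0 0; -1 0 0 0 0 0 0; -1 0 0 0 0 0 0; -1 0 0 0 0 0 0; -1 0 0 0 0 0 0' 30; python3 -m inch '-1 0 0 -0.015 0 0 0; -1 0 0 -0.025 0 0 0; -1 0 0 -0.035 0 0 0; -1 0 0 -0.035 0 0 0; -1 0 0 -0.015 0 0 0; -1 0 0 0 0 0 0';python3 -c "
from h import *
go(.649,.0681,.1)"
```

```text
clock: 10.33
tool_pos: [0.4628, -0.2938, 0.0817]
eef_rot: [0.752, 0.66, 0.0, 0.0]
contact_force: [0.3, 0.3, 2.7]
opening: 0.538
finger_force: 30.0
clock: 10.83
tool_pos: [0.4645, -0.2944, 0.2098]
eef_rot: [0.752, 0.66, 0.001, 0.003]
contact_force: [0.4, -0.4, -2.2]
opening: 0.538
finger_force: 30.0
now [ 0.4645 -0.2944  0.2098] yawY -0.1304 tilt [ 0.0061 -0.003 ] t 10.8333
shift tool [0.3836 0.1351 0.1098]
```

```bash
python3 -m inch '-1 0.017 0.006 0 0 0 0; -1 0.03 0.0105 0 0 0 0; -1 0.034 0.012 0 0 0 0; -1 0.034 0.012 0 0 0 0; -1 0.034 0.012 0 0 0 0; -1 0.034 0.012 0 0 0 0; -1 0.034 0.012 0 0 0 0; -1 0.034 0.012 0 0 0 0; -1 0.034 0.012 0 0 0 0; -1 0.034 0.012 0 0 0 0; -1 0.03 0.0105 0 0 0 0; -1 0.022 0.0075 0 0 0 0; -1 0.012 0.0045 0 0 0 0; -1 0 0 0 0 0 0; -1 0 0 0 0 0 0';python3 -c "
from h import *
go(.649,.0681,.1)"
```

```text
clock: 12.08
tool_pos: [0.6451, 0.0675, 0.2049]
eef_rot: [0.751, 0.66, -0.002, -0.0]
contact_force: [-0.3, -0.5, -2.0]
opening: 0.533
finger_force: 30.0
now [0.6451 0.0675 0.2049] yawY -0.1298 tilt [-0.0029 -0.0022] t 12.0833
shift tool [0.0014 0.0041 0.1049]
```

```bash
python3 -m inch '-1 0.001 0.003 0.01 0 0 0; -1 0 0 0.025 0 0 0; -1 0 0 0.03 0 0 0; -1 0 0 0.02 0 0 0; -1 0 0 0.012 0 0 0; -1 0 0 0.008 0 0 0; -1 0 0 0 0 0 0; -1 0 0 0 0 0 0';python3 -c "
from h import *
go(.649,.0685,.0862)"
```

```text
clock: 12.75
tool_pos: [0.6497, 0.0686, 0.1019]
eef_rot: [0.752, 0.659, 0.0, 0.0]
contact_force: [-0.4, 1.0, -2.5]
opening: 0.537
finger_force: 30.0
now [0.6497 0.0686 0.1019] yawY -0.1309 tilt [ 0.0008 -0.0002] t 12.75
shift tool [-0.0002 -0.0007  0.0157]
```

```bash
python3 -m inch '-1 0 -0.0007 0.004 0 0 0; -1 0 0 0.004 0 0 0; -1 0 0 0.004 0 0 0; -1 0 0 0.002 0 0 0; -1 0 0 0.001 0 0 0; -1 0 0 0.001 0 0 0; -1 0 0 0.0006 0 0 0; -1 0 0 0 0 0 0'
```

```text
clock: 13.42
tool_pos: [0.6486, 0.0694, 0.0858]
eef_rot: [0.752, 0.66, -0.0, 0.0]
contact_force: [-2.2, -0.8, 3.9]
opening: 0.538
finger_force: 30.0
```

Seated (force reversed to +3.9 N). Release, then on to blue.

```bash
python3 -m inch '0.2 0 0 0 0 0 0; 1 0 0 0 0 0 0; 1 0 0 0 0 0 0; 1 0 0 0 0 0 0; 1 0 0 -0.01 0 0 0; 1 0 0 -0.02 0 0 0; 1 0 0 -0.03 0 0 0; 1 0 0 -0.03 0 0 0; 1 0 0 -0.02 0 0 0; 1 0 0 0 0 0 0'; python3 -c "
from h import *
go(.469,.3215,.0815)"
```

```text
clock: 14.25
tool_pos: [0.6516, 0.0704, 0.2007]
eef_rot: [0.752, 0.66, 0.004, 0.002]
contact_force: [0.4, -0.0, 0.5]
opening: 1.004
finger_force: 0.0
now [0.6516 0.0704 0.2007] yawY -0.1304 tilt [0.0096 0.0023] t 14.25
shift tool [ 0.2248 -0.2148  0.118 ]
```

```bash
python3 -m inch '1 0.014 -0.013 0 0 0 0; 1 0.024 -0.023 0 0 0 0; 1 0.026 -0.025 0 0 0 0; 1 0.026 -0.025 0 0 0 0; 1 0.026 -0.025 0 0 0 0; 1 0.026 -0.025 0 0 0 0; 1 0.026 -0.025 0 0 0 0; 1 0.026 -0.025 0 0 0 0; 1 0.02 -0.019 0 0 0 0; 1 0.01 -0.01 0 0 0 0; 1 0 0 0 0 0 0; 1 0 0 0 0 0 0'; python3 -c "
from h import *
go(.469,.3215,.0815);print(get_state()['q'])"
```

```text
clock: 15.25
tool_pos: [0.4641, 0.3193, 0.1947]
eef_rot: [0.751, 0.66, -0.0, 0.0]
contact_force: [0.5, -1.0, 0.2]
opening: 0.998
finger_force: 0.0
now [0.4641 0.3193 0.1947] yawY -0.1283 tilt [-0.0001 -0.0009] t 15.25
shift tool [0.0029 0.0045 0.1132]
[-0.48172863  0.69553786 -0.34232328  1.80494345  0.34125286  0.70015126
 -1.14246478]
```

```bash
python3 -m inch '1 0.003 0.0045 0.01 0 0 0; 1 0 0 0.025 0 0 0; 1 0 0 0.03 0 0 0; 1 0 0 0.025 0 0 0; 1 0 0 0.014 0 0 0; 1 0 0 0.009 0 0 0; 1 0 0 0 0 0 0; 1 0 0 0 0 0 0'; python3 -c "
from h import *
go(.469,.3215,.0815)"
```

```text
clock: 15.92
tool_pos: [0.4702, 0.3207, 0.0816]
eef_rot: [0.752, 0.659, -0.0, 0.0]
contact_force: [-0.4, 1.1, -0.3]
opening: 0.999
finger_force: 0.0
now [0.4702 0.3207 0.0816] yawY -0.1317 tilt [ 0.0002 -0.0008] t 15.9167
shift tool [ 0.0006 -0.0013  0.0001]
```

```bash
python3 -m inch '-1 0 -0.001 0 0 0 0; -1 0 0 0 0 0 0; -1 0 0 0 0 0 0; -1 0 0 0 0 0 0; -1 0 0 0 0 0 0; -1 0 0 0 0 0 0; -1 0 0 0 0 0 0; -1 0 0 0 0 0 0' 30; python3 -m inch '-1 0 0 -0.015 0 0 0; -1 0 0 -0.025 0 0 0; -1 0 0 -0.035 0 0 0; -1 0 0 -0.035 0 0 0; -1 0 0 -0.025 0 0 0; -1 0 0 0 0 0 0';python3 -c "
from h import *
go(.638,-.0171,.1)"
```

```text
clock: 16.58
tool_pos: [0.4683, 0.322, 0.0822]
eef_rot: [0.752, 0.66, 0.0, 0.0]
contact_force: [0.2, -0.3, 2.4]
opening: 0.538
finger_force: 30.0
clock: 17.08
tool_pos: [0.4703, 0.3239, 0.2216]
eef_rot: [0.752, 0.66, 0.005, 0.0]
contact_force: [0.4, 1.2, -2.8]
opening: 0.536
finger_force: 30.0
now [0.4703 0.3239 0.2216] yawY -0.1304 tilt [0.007  0.0059] t 17.0833
shift tool [-0.3171  0.2098  0.1208]
```

```bash
python3 -m inch '-1 -0.015 0.01 0 0 0 0; -1 -0.027 0.018 0 0 0 0; -1 -0.032 0.0212 0 0 0 0; -1 -0.032 0.0212 0 0 0 0; -1 -0.032 0.0212 0 0 0 0; -1 -0.032 0.0212 0 0 0 0; -1 -0.032 0.0212 0 0 0 0; -1 -0.032 0.0212 0 0 0 0; -1 -0.032 0.0212 0 0 0 0; -1 -0.027 0.018 0 0 0 0; -1 -0.015 0.01 0 0 0 0; -1 -0.008 0.005 0 0 0 0; -1 0 0 0 0 0 0; -1 0 0 0 0 0 0';python3 -c "
from h import *
go(.638,-.0171,.1)"
```

```text
clock: 18.25
tool_pos: [0.6339, -0.0173, 0.2159]
eef_rot: [0.751, 0.66, -0.0, -0.001]
contact_force: [-0.0, 0.3, -3.2]
opening: 0.537
finger_force: 30.0
now [ 0.6339 -0.0173  0.2159] yawY -0.129 tilt [-0.0023  0.0013] t 18.25
shift tool [0.0006 0.0043 0.1159]
```

```bash
python3 -m inch '-1 0.0005 0.003 0.012 0 0 0; -1 0 0 0.03 0 0 0; -1 0 0 0.033 0 0 0; -1 0 0 0.02 0 0 0; -1 0 0 0.012 0 0 0; -1 0 0 0.008 0 0 0; -1 0 0 0 0 0 0; -1 0 0 0 0 0 0';python3 -c "
from h import *
go(.638,-.0171,.0862)"
```

```text
clock: 18.92
tool_pos: [0.6385, -0.0176, 0.1025]
eef_rot: [0.751, 0.66, 0.001, 0.0]
contact_force: [-0.5, -0.4, -2.8]
opening: 0.538
finger_force: 30.0
now [ 0.6385 -0.0176  0.1025] yawY -0.129 tilt [0.0011 0.0005] t 18.9167
shift tool [ 0.0004 -0.0006  0.0163]
```

```bash
python3 -m inch '-1 0 -0.0007 0.004 0 0 0; -1 0 0 0.004 0 0 0; -1 0 0 0.004 0 0 0; -1 0 0 0.002 0 0 0; -1 0 0 0.001 0 0 0; -1 0 0 0.001 0 0 0; -1 0 0 0.0006 0 0 0; -1 0 0 0 0 0 0'
```

```text
clock: 19.58
tool_pos: [0.6373, -0.0185, 0.0862]
eef_rot: [0.752, 0.66, -0.0, 0.0]
contact_force: [-2.6, 0.0, 3.8]
opening: 0.54
finger_force: 30.0
```

Seated. Release and go to white.

```bash
python3 -m inch '0.2 0 0 0 0 0 0; 1 0 0 0 0 0 0; 1 0 0 0 0 0 0; 1 0 0 0 0 0 0; 1 0 0 -0.01 0 0 0; 1 0 0 -0.02 0 0 0; 1 0 0 -0.03 0 0 0; 1 0 0 -0.03 0 0 0; 1 0 0 -0.02 0 0 0; 1 0 0 0 0 0 0'; python3 -c "
from h import *
go(.4625,.158,.0815)"
```

```text
clock: 20.42
tool_pos: [0.6404, -0.0178, 0.2009]
eef_rot: [0.752, 0.66, 0.004, 0.003]
contact_force: [-0.1, 0.3, 0.1]
opening: 0.997
finger_force: 0.0
now [ 0.6404 -0.0178  0.2009] yawY -0.1303 tilt [0.0096 0.0009] t 20.4167
shift tool [ 0.151  -0.2003  0.1179]
```

```bash
python3 -m inch '1 0.011 -0.0145 0 0 0 0; 1 0.02 -0.0265 0 0 0 0; 1 0.022 -0.029 0 0 0 0; 1 0.022 -0.029 0 0 0 0; 1 0.022 -0.029 0 0 0 0; 1 0.022 -0.029 0 0 0 0; 1 0.018 -0.024 0 0 0 0; 1 0.01 -0.0135 0 0 0 0; 1 0.004 -0.005 0 0 0 0; 1 0 0 0 0 0 0; 1 0 0 0 0 0 0'; python3 -c "
from h import *
go(.4625,.158,.0815)"
```

```text
clock: 21.33
tool_pos: [0.4599, 0.1564, 0.1953]
eef_rot: [0.752, 0.659, -0.0, 0.0]
contact_force: [0.3, 0.1, -0.4]
opening: 1.002
finger_force: 0.0
now [0.4599 0.1564 0.1953] yawY -0.1308 tilt [ 0.0006 -0.0007] t 21.3333
shift tool [0.002  0.0023 0.1138]
```

```bash
python3 -m inch '1 0.0015 0.0015 0.01 0 0 0; 1 0 0 0.025 0 0 0; 1 0 0 0.03 0 0 0; 1 0 0 0.025 0 0 0; 1 0 0 0.014 0 0 0; 1 0 0 0.0095 0 0 0; 1 0 0 0 0 0 0; 1 0 0 0 0 0 0'; python3 -c "
from h import *
go(.4625,.158,.0815)"
```

```text
clock: 22.0
tool_pos: [0.4612, 0.1573, 0.0809]
eef_rot: [0.752, 0.659, -0.001, 0.0]
contact_force: [-0.1, 0.2, 0.0]
opening: 0.998
finger_force: 0.0
now [0.4612 0.1573 0.0809] yawY -0.1318 tilt [-0.0008 -0.0012] t 22.0
shift tool [ 0.0008  0.0012 -0.0006]
```

```bash
python3 -m inch '-1 0 0 0 0 0 0; -1 0 0 0 0 0 0; -1 0 0 0 0 0 0; -1 0 0 0 0 0 0; -1 0 0 0 0 0 0; -1 0 0 0 0 0 0; -1 0 0 0 0 0 0; -1 0 0 0 0 0 0' 30; python3 -m inch '-1 0 0 -0.015 0 0 0; -1 0 0 -0.025 0 0 0; -1 0 0 -0.035 0 0 0; -1 0 0 -0.035 0 0 0; -1 0 0 -0.025 0 0 0; -1 0 0 0 0 0 0';python3 -c "
from h import *
go(.6269,-.1024,.1)"
```

```text
clock: 22.67
tool_pos: [0.461, 0.1585, 0.082]
eef_rot: [0.752, 0.66, 0.0, 0.0]
contact_force: [-0.3, -1.5, 2.2]
opening: 0.534
finger_force: 30.0
clock: 23.17
tool_pos: [0.4628, 0.1595, 0.2208]
eef_rot: [0.752, 0.66, 0.004, 0.001]
contact_force: [0.3, 0.3, -2.6]
opening: 0.543
finger_force: 30.0
now [0.4628 0.1595 0.2208] yawY -0.1304 tilt [0.0074 0.0033] t 23.1667
shift tool [-0.2389  0.196   0.1211]
```

```bash
python3 -m inch '-1 -0.013 0.0107 0 0 0 0; -1 -0.023 0.019 0 0 0 0; -1 -0.027 0.0222 0 0 0 0; -1 -0.027 0.0222 0 0 0 0; -1 -0.027 0.0222 0 0 0 0; -1 -0.027 0.0222 0 0 0 0; -1 -0.027 0.0222 0 0 0 0; -1 -0.027 0.0222 0 0 0 0; -1 -0.023 0.019 0 0 0 0; -1 -0.012 0.0099 0 0 0 0; -1 -0.006 0.005 0 0 0 0; -1 0 0 0 0 0 0; -1 0 0 0 0 0 0';python3 -c "
from h import *
go(.6269,-.1024,.1)"
```

```text
clock: 24.25
tool_pos: [0.6238, -0.1026, 0.2155]
eef_rot: [0.751, 0.66, -0.001, -0.001]
contact_force: [-0.2, 0.3, -2.5]
opening: 0.533
finger_force: 30.0
now [ 0.6238 -0.1026  0.2155] yawY -0.1288 tilt [-0.0027  0.0013] t 24.25
shift tool [0.0005 0.0034 0.1155]
```

```bash
python3 -m inch '-1 0.0005 0.002 0.012 0 0 0; -1 0 0 0.03 0 0 0; -1 0 0 0.033 0 0 0; -1 0 0 0.02 0 0 0; -1 0 0 0.012 0 0 0; -1 0 0 0.008 0 0 0; -1 0 0 0 0 0 0; -1 0 0 0 0 0 0';python3 -c "
from h import *
go(.6269,-.1024,.0862)"
```

```text
clock: 24.92
tool_pos: [0.6275, -0.1031, 0.1024]
eef_rot: [0.751, 0.66, 0.001, 0.0]
contact_force: [0.3, 0.2, -2.4]
opening: 0.533
finger_force: 30.0
now [ 0.6275 -0.1031  0.1024] yawY -0.1292 tilt [0.0011 0.0002] t 24.9167
shift tool [ 0.0006 -0.0007  0.0162]
```

```bash
python3 -m inch '-1 0 0 0.004 0 0 0; -1 0 0 0.004 0 0 0; -1 0 0 0.004 0 0 0; -1 0 0 0.002 0 0 0; -1 0 0 0.001 0 0 0; -1 0 0 0.001 0 0 0; -1 0 0 0.0003 0 0 0; -1 0 0 0 0 0 0'
```

```text
clock: 25.58
tool_pos: [0.627, -0.1039, 0.0861]
eef_rot: [0.752, 0.66, -0.0, 0.0]
contact_force: [-2.3, -0.7, 2.7]
opening: 0.535
finger_force: 30.0
```

```bash
python3 -m inch '0.2 0 0 0 0 0 0; 1 0 0 0 0 0 0; 1 0 0 0 0 0 0; 1 0 0 0 0 0 0; 1 0 0 -0.01 0 0 0; 1 0 0 -0.02 0 0 0; 1 0 0 -0.03 0 0 0; 1 0 0 -0.03 0 0 0; 1 0 0 -0.02 0 0 0; 1 0 0 0 0 0 0'
python3 - <<'E'
from h import *
go(.457,.0045,.04)
p,d=snapshot("side");cv2.imwrite("pics/c4.png",cv2.resize(p[110:310,160:420,::-1],None,fx=2.5,fy=2.5))
E
```

```text
clock: 26.42
tool_pos: [0.6301, -0.1035, 0.2012]
eef_rot: [0.752, 0.66, 0.004, 0.003]
contact_force: [0.5, -0.0, 0.5]
opening: 0.996
finger_force: 0.0
now [ 0.6301 -0.1035  0.2012] yawY -0.1303 tilt [ 0.0096 -0.0003] t 26.4167
shift tool [ 0.0845 -0.1872  0.1594]
```

View pics/c4.png

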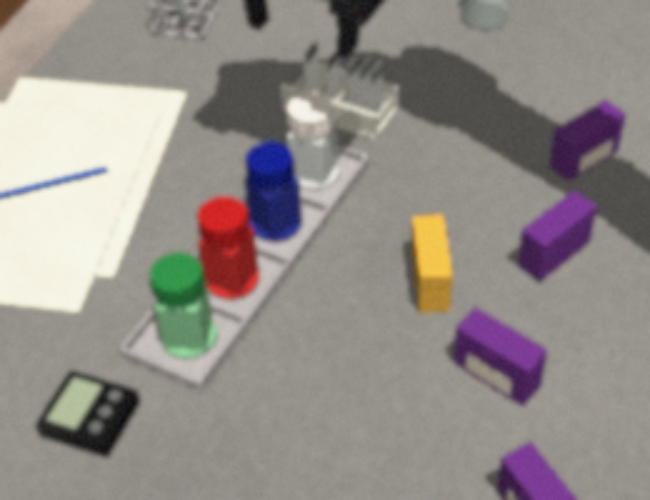

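All four jars stand upright in order: green, red, blue, white, with white by the rack. The yellow box is untouched at crop (432,265).

```bash
python3 -m inch '1 0.007 -0.015 0 0 0 0; 1 0.014 -0.031 0 0 0 0; 1 0.016 -0.035 0 0 0 0; 1 0.016 -0.035 0 0 0 0; 1 0.015 -0.033 0 0 0 0; 1 0.011 -0.025 0 0 0 0; 1 0.006 -0.013 0 0 0 0; 1 0 0 0 0 0 -0.107; 1 0 0 0 0 0 -0.107; 1 0 0 0 0 0 -0.107; 1 0 0 0 0 0 -0.107; 1 0 0 0 0 0 -0.107; 1 0 0 0 0 0 0; 1 0 0 0 0 0 0'; python3 -c "
from h import *
go(.457,.0045,.04)"
```

```text
clock: 27.63
tool_pos: [0.452, 0.0046, 0.195]
eef_rot: [0.552, 0.834, -0.0, -0.001]
contact_force: [-0.2, 1.3, -0.5]
opening: 0.997
finger_force: 0.0
now [0.452  0.0046 0.195 ] yawY 0.4019 tilt [-0.0015  0.0003] t 27.6333
shift tool [-0.0022  0.0048  0.155 ]
```

```bash
python3 -m inch '1 -0.002 0.0045 0.012 0 0 -0.005; 1 0 0 0.03 0 0 0; 1 0 0 0.035 0 0 0; 1 0 0 0.035 0 0 0; 1 0 0 0.022 0 0 0; 1 0 0 0.013 0 0 0; 1 0 0 0.007 0 0 0; 1 0 0 0 0 0 0; 1 0 0 0 0 0 0'; python3 -c "
from h import *
go(.457,.0045,.04)"
```

```text
clock: 28.38
tool_pos: [0.4572, 0.0048, 0.0407]
eef_rot: [0.548, 0.836, -0.001, -0.0]
contact_force: [0.2, 0.2, -0.5]
opening: 1.0
finger_force: 0.0
now [0.4572 0.0048 0.0407] yawY 0.4101 tilt [-0.0013 -0.0009] t 28.3833
shift tool [-0.0002 -0.0003  0.0007]
```

```bash
python3 -m inch '-1 0 0 0 0 0 0; -1 0 0 0 0 0 0; -1 0 0 0 0 0 0; -1 0 0 0 0 0 0; -1 0 0 0 0 0 0; -1 0 0 0 0 0 0; -1 0 0 0 0 0 0; -1 0 0 0 0 0 0; -1 0 0 0 0 0 0' 30; python3 -c "
from h import *
go(.457,.0045,.04)"
```

```text
clock: 29.13
tool_pos: [0.4573, 0.0045, 0.0415]
eef_rot: [0.548, 0.836, -0.0, -0.0]
contact_force: [0.0, -0.6, 0.6]
opening: 0.363
finger_force: 30.0
now [0.4573 0.0045 0.0415] yawY 0.4099 tilt [-0.0002 -0.0003] t 29.1333
shift tool [ 0.0001 -0.0003  0.0015]
```

```bash
python3 -m inch '-1 0 0 -0.01 0 0 0; -1 0 0 -0.025 0 0 0; -1 0 0 -0.025 0 0 0; -1 0 0 -0.01 0 0 0; -1 0 0 0 0 0 0.06; -1 0 0 0 0 0 0.1; -1 0 0 0 0 0 0.11; -1 0 0 0 0 0 0.11; -1 0 0 0 0 0 0.1; -1 0 0 0 0 0 0.06; -1 0 0 0 0 0 0; -1 0 0 0 0 0 0'; python3 -c "
from h import *
go(.5312,.1702,.0415)"
```

```text
clock: 30.13
tool_pos: [0.4572, 0.0046, 0.1114]
eef_rot: [0.751, 0.66, -0.0, -0.0]
contact_force: [0.0, -0.5, -2.0]
opening: 0.358
finger_force: 30.0
now [0.4572 0.0046 0.1114] yawY -0.128 tilt [-0.0006 -0.0004] t 30.1333
shift tool [0.1737 0.0523 0.0697]
```

```bash
python3 -m inch '-1 0.014 0.0042 0 0 0 0; -1 0.027 0.0081 0 0 0 0; -1 0.03 0.009 0 0 0 0; -1 0.03 0.009 0 0 0 0; -1 0.03 0.009 0 0 0 0; -1 0.024 0.0072 0 0 0 0; -1 0.013 0.0039 0 0 0 0; -1 0.006 0.0018 0 0 0 0; -1 0 0 0.01 0 0 0; -1 0 0 0.02 0 0 0; -1 0 0 0.015 0 0 0; -1 0 0 0.008 0 0 0; -1 0 0 0 0 0 0; -1 0 0 0 0 0 0'; python3 -c "
from h import *
go(.5312,.1702,.0415)"
```

```text
clock: 31.3
tool_pos: [0.5312, 0.1695, 0.0581]
eef_rot: [0.752, 0.659, -0.001, -0.0]
contact_force: [0.9, -0.4, -3.0]
opening: 0.364
finger_force: 30.0
now [0.5312 0.1695 0.0581] yawY -0.1305 tilt [-0.0014 -0.0012] t 31.3
shift tool [ 0.0007 -0.0001  0.0166]
```

```bash
python3 -m inch '-1 0.0006 0 0.004 0 0 0; -1 0 0 0.004 0 0 0; -1 0 0 0.004 0 0 0; -1 0 0 0.002 0 0 0; -1 0 0 0.001 0 0 0; -1 0 0 0.001 0 0 0; -1 0 0 0.0006 0 0 0; -1 0 0 0 0 0 0'
```

```text
clock: 31.97
tool_pos: [0.5319, 0.171, 0.0419]
eef_rot: [0.752, 0.66, -0.0, 0.0]
contact_force: [1.1, -0.0, -1.7]
opening: 0.364
finger_force: 30.0
```

```bash
python3 -m inch '-1 0 0 0.0006 0 0 0; -1 0 0 0.0005 0 0 0; -1 0 0 0 0 0 0'
```

```text
clock: 32.22
tool_pos: [0.5319, 0.1711, 0.0415]
eef_rot: [0.752, 0.66, 0.0, 0.0]
contact_force: [-1.1, -1.0, 3.7]
opening: 0.359
finger_force: 30.0
```

```bash
python3 -m inch '0 0 0 0 0 0 0; 0.6 0 0 0 0 0 0; 1 0 0 0 0 0 0; 1 0 0 -0.01 0 0 0; 1 0 0 -0.025 0 0 0; 1 0 0 -0.03 0 0 0; 1 0 -0.02 -0.01 0 0 0; 1 0 -0.03 0 0 0 0; 1 0 -0.03 0 0 0 0; 1 0 -0.02 0 0 0 0; 1 0 0 0 0 0 0'
python3 - <<'E'
from h import *
go(.5312,.1702,.0415); print(get_state()["q"])
for n in("top","side"):
    p,d=snapshot(n);cv2.imwrite(f"pics/{n}5.png",p[:,:,::-1])
    hs=cv2.cvtColor(p,cv2.COLOR_RGB2HSV);m=cv2.inRange(hs,(18,150,80),(32,255,255));W=cloud(n,d)
    t=(m>0)&(abs(W[...,2]-.058)<.005);v,u=np.nonzero(t)
    print(n,len(u),cv2.minAreaRect(ray(n,np.c_[u,v],.058)[:,:2].astype(np.float32)) if len(u)>20 else "")
a=cv2.imread("pics/top5.png")[120:260,200:400];b=cv2.imread("pics/side5.png")[120:320,180:420]
cv2.imwrite("pics/c5.png",np.hstack([cv2.resize(a,(429,300)),cv2.resize(b,(360,300))]))
E
```

```text
clock: 33.13
tool_pos: [0.428, 0.1844, 0.1166]
eef_rot: [0.75, 0.662, -0.002, -0.001]
contact_force: [0.5, -0.8, 0.3]
opening: 0.999
finger_force: 0.0
now [0.428  0.1844 0.1166] yawY -0.1249 tilt [-0.004  -0.0014] t 33.1333
shift tool [-0.0011  0.1045  0.0747]
[-0.36949277  0.73698387 -0.2180612   2.14374361  0.4907398   0.31178766
 -1.12815962]
top 6 
side 401 ((0.530103862285614, 0.17323926091194153), (0.08223468065261841, 0.03245297819375992), 81.71748352050781)
```

View pics/c5.png

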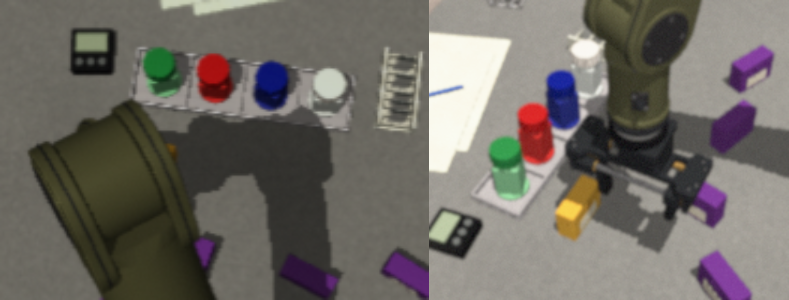

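The box stands at about (0.530, 0.173), in front of the green jar and parallel to the tray but roughly 68 mm short of it. I'll turn a quarter, close the fingers, and push it up from the robot's side.

```bash
python3 -m inch '-1 0 0 0 0 0 0.06; -1 0 0 0 0 0 0.12; -1 0 0 0 0 0 0.12; -1 0 0 0 0 0 0.12; -1 0 0 0 0 0 0' 20; python3 -c "
from h import *
go(.4766,.1773,.03);print(get_state()['q'])"
```

```text
clock: 33.65
tool_pos: [0.4347, 0.184, 0.116]
eef_rot: [0.874, 0.487, 0.001, 0.0]
contact_force: [-0.0, 0.9, 0.2]
opening: 0.643
finger_force: 0.0
now [0.4347 0.184  0.116 ] yawY -0.5546 tilt [0.0022 0.0005] t 33.65
shift tool [0.0163 0.039  0.0861]
[-0.41927939  0.73689802 -0.12753766  2.13555244  0.3124641   0.28407459
 -1.36909404]
```

```bash
python3 -m inch '-1 0 0 0 0 0 0.1; -1 0 0 0 0 0 0.12; -1 0 0 0 0 0 0.12; -1 0 0 0 0 0 0.12; -1 0 0 0 0 0 0.12; -1 0 0 0 0 0 0.12; -1 0 0 0 0 0 0.12; -1 0 0 0 0 0 0.12; -1 0 0 0 0 0 0.12; -1 0 0 0 0 0 0.08; -1 0 0 0 0 0 0; -1 0 0 0 0 0 0'; python3 -c "
from h import *
go(.4766,.1773,.03);print(get_state()['q'])"
```

```text
clock: 34.65
tool_pos: [0.4336, 0.184, 0.1158]
eef_rot: [0.998, -0.058, 0.0, -0.0]
contact_force: [0.5, -0.6, -0.2]
opening: 0.005
finger_force: 0.0
now [0.4336 0.184  0.1158] yawY -1.6859 tilt [0.0007 0.0004] t 34.65
shift tool [0.0435 0.0018 0.0858]
[-0.54557451  0.74130015  0.07490714  2.14347134 -0.1962724   0.26221226
 -1.98650528]
```

```bash
python3 -m inch '-1 0.01 0.0018 0.01 0 0 0.014; -1 0.02 0 0.025 0 0 0; -1 0.01 0 0.03 0 0 0; -1 0 0 0.018 0 0 0; -1 0 0 0.008 0 0 0; -1 0 0 0 0 0 0; -1 0 0 0 0 0 0'; python3 -c "
from h import *
go(.6601-.095*.9917,.1534+.095*.129,.023);print(get_state()['q'])"
```

```text
clock: 35.23
tool_pos: [0.472, 0.1768, 0.0246]
eef_rot: [0.998, -0.066, -0.0, 0.0]
contact_force: [-0.7, -0.6, 0.7]
opening: 0.008
finger_force: 0.0
now [0.472  0.1768 0.0246] yawY -1.7034 tilt [-0.0009 -0.0002] t 35.2333
shift tool [ 0.0945 -0.0014  0.0015]
[-0.47026164  0.93760532  0.0341249   2.06526897 -0.19649177  0.14253868
 -1.95890632]
```

```bash
python3 -m inch '-1 0.01 -0.001 0 0 0 0; -1 0.01 0 0 0 0 0; -1 0.006 0 0 0 0 0; -1 0.005 0 0 0 0 0; -1 0.005 0 0 0 0 0; -1 0.005 0 0 0 0 0; -1 0.005 0 0 0 0 0; -1 0.005 0 0 0 0 0; -1 0.005 0 0 0 0 0; -1 0.005 0 0 0 0 0; -1 0.005 0 0 0 0 0; -1 0.005 0 0 0 0 0; -1 0.004 0 0 0 0 0; -1 0.003 0 0 0 0 0; -1 0 0 0 0 0 0; -1 0 0 0 0 0 0'
python3 - <<'E'
from h import *
go(.6601-.095*.9917,.1534+.095*.129,.023)
n="side";p,d=snapshot(n)
hs=cv2.cvtColor(p,cv2.COLOR_RGB2HSV);m=cv2.inRange(hs,(18,150,80),(32,255,255));W=cloud(n,d)
t=(m>0)&(abs(W[...,2]-.058)<.005);v,u=np.nonzero(t)
print(cv2.minAreaRect(ray(n,np.c_[u,v],.058)[:,:2].astype(np.float32)))
cv2.imwrite("pics/c6.png",cv2.resize(p[130:310,160:400,::-1],None,fx=3,fy=3))
E
```

```text
clock: 36.57
tool_pos: [0.5504, 0.1675, 0.0248]
eef_rot: [0.998, -0.067, 0.001, -0.0]
contact_force: [1.1, -0.8, 0.1]
opening: 0.007
finger_force: 0.0
now [0.5504 0.1675 0.0248] yawY -1.7043 tilt [0.0015 0.    ] t 36.5667
shift tool [ 0.0156 -0.0002  0.0018]
((0.5770683288574219, 0.18589018285274506), (0.007625982165336609, 0.018625732511281967), 87.24760437011719)
```

View pics/c6.png

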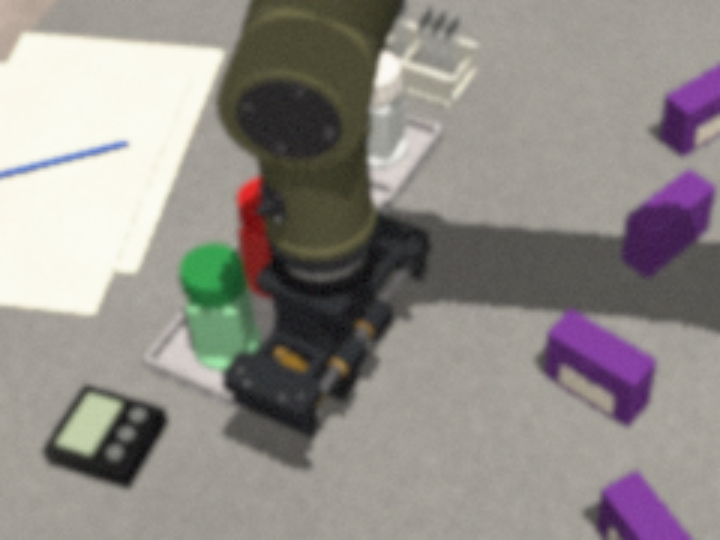

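The gripper hides the box, so I'll back off and measure before the last push.

```bash
python3 -m inch '-1 -0.015 0 0 0 0 0; -1 -0.03 0 0 0 0 0; -1 -0.035 0 0 0 0 0; -1 -0.035 0 0 0 0 0; -1 -0.03 0 0 0 0 0; -1 0 0 0 0 0 0'
cat > b.py <<'E'
from h import *
go(.6601-.095*.9917,.1534+.095*.129,.023)
n="side";p,d=snapshot(n)
hs=cv2.cvtColor(p,cv2.COLOR_RGB2HSV);m=cv2.inRange(hs,(18,150,80),(32,255,255));W=cloud(n,d)
t=(m>0)&(abs(W[...,2]-.058)<.005);v,u=np.nonzero(t)
rc=cv2.minAreaRect(ray(n,np.c_[u,v],.058)[:,:2].astype(np.float32));print(rc)
e=np.array(rc[0])-[.6601,.1534];print("rel fix comp: tray x",e@[.9917,-.129],"y",e@[.129,.9917])
import sys;cv2.imwrite(sys.argv[1],cv2.resize(p[130:310,160:400,::-1],None,fx=3,fy=3))
E
python3 b.py pics/c7.png
```

```text
clock: 37.12
tool_pos: [0.42, 0.1878, 0.0277]
eef_rot: [0.998, -0.065, -0.006, 0.001]
contact_force: [-0.2, 0.0, 0.0]
opening: 0.006
finger_force: 0.0
now [0.42   0.1878 0.0277] yawY -1.7014 tilt [-0.0113 -0.0018] t 37.1167
shift tool [0.1476 0.0029 0.0031]
((0.5740278959274292, 0.16745306551456451), (0.08307251334190369, 0.03093940205872059), 82.33548736572266)
rel fix comp: tray x -0.0871705510601473 y 0.002833123645431984
```

View pics/c7.png

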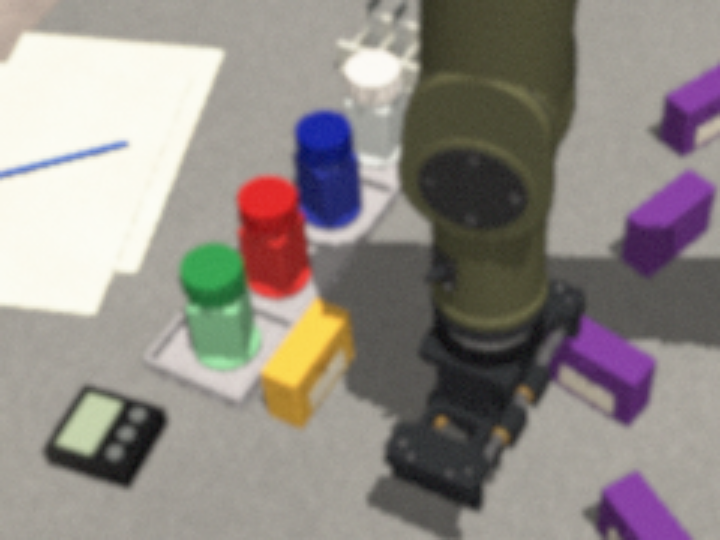

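The box is parallel to the tray and centred on the green compartment, about 25 mm from the wall, so it needs another 17 mm or so.

```bash
python3 -m inch '-1 0.02 0.0028 0.002 0 0 0; -1 0.033 0 0 0 0 0; -1 0.033 0 0 0 0 0; -1 0.025 0 0 0 0 0; -1 0.01 0 0 0 0 0; -1 0 0 0 0 0 0; -1 0.005 0 0 0 0 0; -1 0.005 0 0 0 0 0; -1 0.005 0 0 0 0 0; -1 0.004 0 0 0 0 0; -1 0.003 0 0 0 0 0; -1 0 0 0 0 0 0; -1 0 0 0 0 0 0'; python3 -c "
from h import *
go(.6601-.094*.9917,.1534+.094*.129,.023)"
```

```text
clock: 38.25
tool_pos: [0.5655, 0.1651, 0.0245]
eef_rot: [0.998, -0.066, -0.003, 0.001]
contact_force: [0.3, 0.0, 0.2]
opening: 0.006
finger_force: 0.0
now [0.5655 0.1651 0.0245] yawY -1.7038 tilt [-0.006  -0.0017] t 38.25
shift tool [ 0.0013 -0.0006  0.0015]
```

Back off and check.

```bash
python3 -m inch '-1 -0.015 0 0 0 0 0; -1 -0.03 0 0 0 0 0; -1 -0.03 0 -0.02 0 0 0; -1 -0.03 0 -0.03 0 0 0; -1 -0.02 0 -0.03 0 0 0; -1 0 0 -0.03 0 0 0; -1 0 -0.035 0 0 0 0; -1 0 0.035 0 0 0 0; -1 0 0.035 0 0 0 0; -1 0 0.035 0 0 0 0; -1 0 0.035 0 0 0 0; -1 0 0.035 0 0 0 0; -1 0 0.035 0 0 0 0; -1 0 0.035 0 0 0 0; -1 0 0.035 0 0 0 0; -1 0 0.035 0 0 0 0; -1 0 0 0 0 0 0'; python3 b.py pics/c8.png
python3 - <<'E'
from h import *
p,d=snapshot("top");cv2.imwrite("pics/c9.png",cv2.resize(p[125:215,220:400,::-1],None,fx=4,fy=4))
E
```

```text
clock: 39.67
tool_pos: [0.4042, -0.1037, 0.1359]
eef_rot: [0.997, -0.073, -0.003, 0.003]
contact_force: [-0.2, 0.1, 0.6]
opening: 0.006
finger_force: 0.0
now [ 0.4042 -0.1037  0.1359] yawY -1.7169 tilt [-0.0057 -0.0063] t 39.6667
shift tool [ 0.1213 -0.2908  0.1103]
((0.5900750160217285, 0.1657833755016327), (0.08287784457206726, 0.03341935947537422), 82.4764633178711)
rel fix comp: tray x -0.07104123205096247 y 0.0032473705517721066
```

View pics/c8.png

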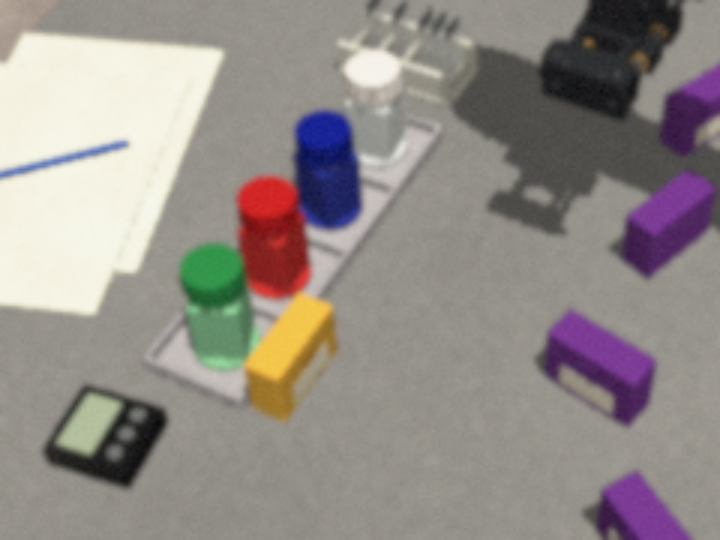

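View pics/c9.png

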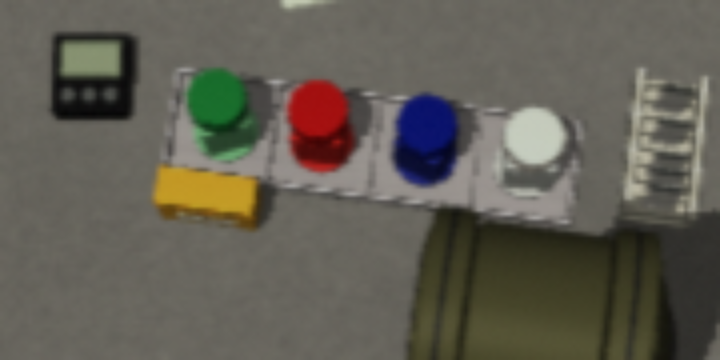

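The jars stand upright and centred in the order green, red, blue, white, with white nearest the rack. The yellow box sits squarely in front of the green compartment, about 8 mm from the wall, and the gripper is clear.

```bash
python3 -c "
from plant import r
print(r.finish_job())"
```

```text
the job is handed in; nothing more can be done
None
```

The job is handed in after about 40 s of the 109 s allowed: all four jars stand upright, centred in their compartments in the order green, red, blue, white towards the rack, and the yellow slide box stands about 8 mm in front of the fixative's compartment; I did not move or target the timer, flask or oil bottle, though the flask and oil bottle were not re-checked in the final pictures.

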